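# Put the washed pestle away in the empty cell of the rack

### The arm

A 6-joint arm with a two-finger parallel gripper is mounted at the origin on the work surface. World frame = base frame: x ahead of the robot, y to its left, z up, the work surface at z = 0. Lengths are in m, angles in rad, forces in N, time in s.
With the tool pointing down it reaches from about 0.3 to 0.825 m from the base axis. Payload 5.4 kg.
Tool frame: the origin (TCP) lies at the very end of the fingers, on their centre line; the grasp point (between the pads) lies 19 mm behind it; z points along the fingers, x is the direction in which the jaws open and shut, and the axes are right-handed (so a half turn about z gives the same grasp; the last joint's range is limited). The gripper opens to 92 mm and grips with 3 to 60 N. Pads are 20 mm wide; open, the fingers measure 128 mm over their backs; the gripper's body (75 mm by 189 mm) begins 69 mm behind the grasp point.
Start: joints at [-1.45, 0.158, 1.597, -0, 1.386, -0.21], TCP at [0.187, -0.544, 0.215] pointing down, gripper open.
Joint ranges: [-2.91, 2.91], [-0.94, 2.29], [0.18, 2.7], [-1.29, 4.43], [0.17, 2.64], [-3, 3]. Speed limits (rad/s): [2.57, 2.57, 3.14, 3.14, 3.14, 3.14].

### API

Orientations are given as a rotation vector (axis times angle).
In Python, from workcell import bot gives the robot as it stands. Calls block until the motion is done:
- bot.goto(position, orientation): joint-space move of the TCP to a pose.
- bot.line_to(position, rot=None, max_speed=0.15): straight line of the TCP; rot=None keeps the orientation; max_speed is the mean speed in m/s.
- bot.set_joints(angles): joint-space move.
- bot.set_gripper(opening, newtons=None): opening from 0.0 (shut) to 1.0 (fully open); newtons is the grip in N (None keeps the last); returns when the fingers have stopped.
- bot.hold(seconds).
- bot.inverse_kinematics(position, orientation): joint angles nearest the present ones, or None.
- bot.read_camera(name): name is "scene" or "side" or "wrist"; returns a dict with "pixels" (400x640x3 uint8, blue, green, red), "fx", "fy", "cx", "cy" (pixels), "R" (3x3) and "t" (3): a world point X has camera coordinates R X + t. Camera axes: x right, y down, z forward; pixel columns grow to the right and rows downward; lengths in m; the calibration is good to about 2 mm. The wrist camera is an equidistant fisheye: a pixel r from the principal point sees the ray r / f radians off the axis. A picture is of the moment at which its call begins. There is no depth.
A pose or a line that the arm cannot do raises bot.MotionError and nothing moves.
- bot.job_done(): hands the job in, once; it reports no verdict.
Readings, each from a call of its own:
- bot.current_clock(): time.
- bot.current_joints(): joint angles.
- bot.current_joint_vel(): joint speeds.
- bot.current_effort(): joint torques, N m.
- bot.current_ee_pos(): TCP position.
- bot.current_tool_rot(): TCP orientation.
- bot.current_contact_force(): force on the tool from outside, world axes, zero at the start.
- bot.current_ft_torque(): the same for the moment, N m.
- bot.current_opening(): opening from 0.0 (shut) to 1.0 (fully open).
Only numpy, scipy, OpenCV 4.12 (cv2) and the standard library are available. Lean on these libraries where they do the work, as an engineer would, in place of code of your own. Each camera call takes 0.05 s, during which the arm holds its last target. There are 200 camera calls.

### The job

Put the washed pestle from the mat away in the one empty cell of the steel rack, foot down and knob up. Pick it up by its knob, ease your grip so that it swings to hang straight down, clear above the height of the rack, grip it firmly again, and lower it between its neighbours until its foot rests on the rack's floor before you let go; do not drop it. Leave the stored pestles, the stoppered tubes and the other loose things where they are.

Things in the scene. Friction and masses are not known exactly. Their poses are not given: they have to be found in the camera images.
- pestle_knob (a point): Centre of the knob of the washed pestle, which lies on the mat: a tissue-grinder pestle 199 mm long, 160 to 250 g, with a white head 32 mm in diameter and 82 mm long, a steel rod 11 mm thick and a black round-ended knob 32 mm in diameter and 40 mm long. x axis: along the pestle from foot to knob. Foot tip 179 mm, balance point about 98 mm from this point.
- pestle_foot (a point): Tip of its tapered foot (flat 16 mm across), on the axis, same axes. Gripped by the knob with some 40 N the pestle keeps its angle to the fingers; as the grip is eased towards 20 N it swings down about the knob and comes to rest within about 0.1 rad of plumb; near 1 to 2 N it slips out. The pinched knob gives by about 1 mm per 20 N.
- cell1 (a point): Cell 1 of the fixed sheet-steel rack, which has five cells in one row, 55 mm apart: this point is the cell's centre on the floor sheet, where a foot rests. Its y axis runs along the row towards cell 5, z up. Two guide sheets above the floor have a round hole 39 mm in diameter over every cell; their undersides lie 20 and 64 mm, the rack's top 67 mm above this point. The rack is 70 by 291 mm.
- cell2 (a point): Cell 2 of the rack: its centre on the floor sheet, same axes.
- cell3 (a point): Cell 3 of the rack: its centre on the floor sheet, same axes.
- cell4 (a point): Cell 4 of the rack: its centre on the floor sheet, same axes.
- cell5 (a point): Cell 5 of the rack: its centre on the floor sheet, same axes.
- stored1_mid (a point): A pestle like the washed one, already standing knob up in some cell of the rack, its knob's top 199 mm above the cell's floor: this point is on its axis, 98 mm above its foot.
- stored2_mid (a point): Another stored pestle, standing in some other cell: same point.
- tube1_mid (a point): Glass grinder tube with a paper band and a rubber stopper, 27 mm in diameter and 132 mm tall, standing in some cell of the rack: half-way up it.
- tube2_mid (a point): Another such tube, standing in some other cell: half-way up it.
- spatula: Thin flat steel spatula, 160 by 9 by 4 mm, lying on the mat beside the pestle: centre of its underside.
- stopper: Black rubber stopper, 34 mm in diameter and 30 mm high, standing on the mat, which is 3 mm thick: underside.
- dishes: Two closed clear culture dishes, one on the other, 90 mm across, 37 mm high: underside.
- beaker: Empty glass beaker, 90 mm across, 118 mm high: underside.
- slide_box: Grey box for glass slides, 100 by 200 by 32 mm: underside.
There are look-alikes about, which are no part of the job. Leave any red or turquoise look-alike of the part that bears pestle_knob alone.

How it is judged:
By the outcome, as a careful person would: the job done as asked, in the order asked, and still so for the second after the job is handed in, with the robot touching nothing.
It also fails if it takes over 48 s, if anything falls off the work surface, if the arm or the gripper's body presses on something with over 40 N, if the wrist force passes 120 N, or if a joint passes its speed limit or range.

## Working session

There is one attempt and no reset: what is moved stays moved. The work goes in short steps, each a Python script; the robot and the scene stay as the last script left them, time stands still between calls to the robot, and variables do not carry over. Pictures are saved under pics/ and viewed, on a budget of 10 in all, crops included, one or two more only if the job needs it, and the job is handed in when it is done.

```bash
mkdir -p pics; ls
python3 - <<'E'
from workcell import bot
import cv2,pickle
d={}
for n in("scene","side","wrist"):
    c=bot.read_camera(n); d[n]=c; cv2.imwrite(f"pics/{n}0.png",c["pixels"])
    print(n,c["fx"],c["fy"],c["cx"],c["cy"],c["R"],c["t"])
pickle.dump(d,open("cam0.pkl","wb"))
print(bot.current_clock())
E
```

```text
pics
scene 376.0500002402477 376.0500002402477 319.3602979566743 196.89642865228166 [[ 0.06390669  0.99787011  0.01308369]
 [ 0.64183827 -0.03105904 -0.76621079]
 [-0.76417248  0.05736361 -0.6424561 ]] [ 0.04348914 -0.25762094  1.76840165]
side 367.86988348380976 367.86988348380976 324.9119464933277 198.8619634544276 [[ 0.99087894 -0.13471414  0.00332127]
 [-0.0966075  -0.72733974 -0.67944382]
 [ 0.09394638  0.67292571 -0.73372002]] [-0.53778454  0.05562993  1.1723763 ]
wrist 309.70691628693146 309.70691628693146 318.0900217959684 202.9356878113216 [[ 3.23997738e-01 -9.46057841e-01 -1.66966110e-04]
 [-9.14927352e-01 -3.13381328e-01  2.54362111e-01]
 [-2.40693594e-01 -8.22599868e-02 -9.67109037e-01]] [-0.5741138  -0.0297795   0.38923824]
0.15
```

View pics/scene0.png

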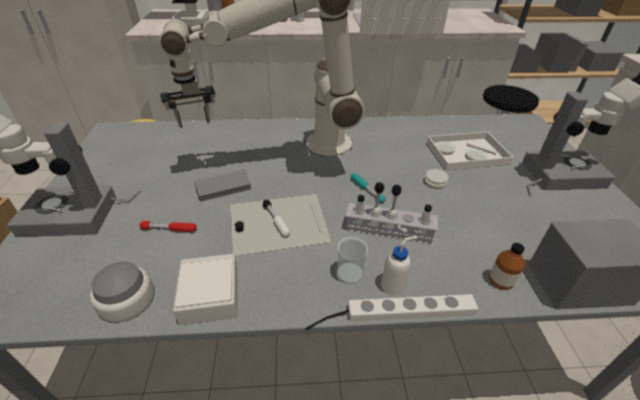

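View pics/side0.png

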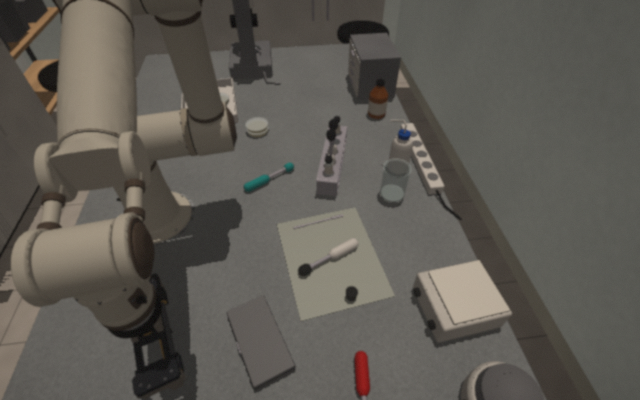

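The washed pestle, with its black knob and white head, lies on the mat: knob at scene (267,204) and side (305,269), head at scene (281,225). The turquoise look-alike at scene (368,188) and the red one at (168,227) are off the mat and should be left alone. The rack is at scene (390,222). I'll enlarge the rack and pestle in both views.

Run:
```python
import cv2,pickle,numpy as np
d=pickle.load(open("cam0.pkl","rb"))
def crop(n,x,y,w,h): return cv2.resize(d[n]["pixels"][y:y+h,x:x+w],(400,300),interpolation=cv2.INTER_CUBIC)
a=np.vstack([np.hstack([crop("scene",335,170,108,81),crop("side",290,110,108,81)]),np.hstack([crop("scene",226,185,108,81),crop("side",280,215,108,81)])])
a=cv2.convertScaleAbs(a,alpha=1.4)
cv2.imwrite("pics/crop1.png",a)
```

```text
(no output)
```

View pics/crop1.png

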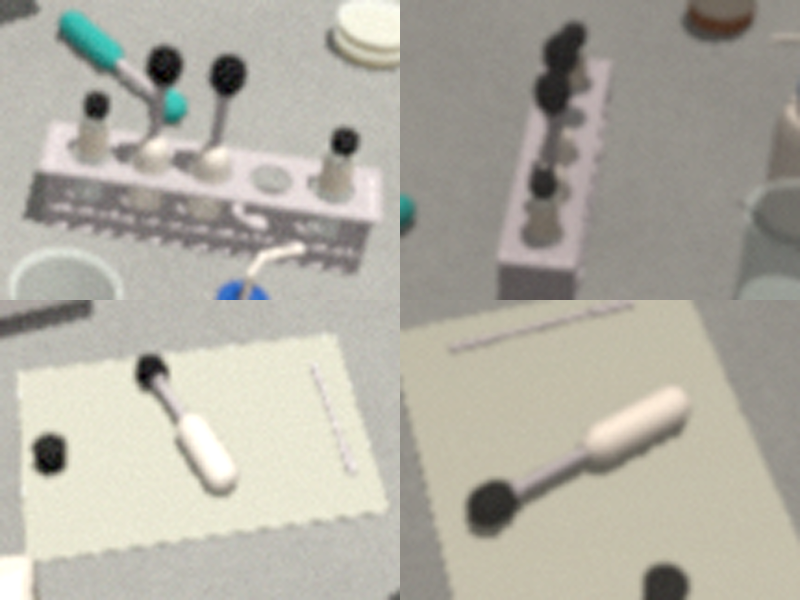

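In the left-to-right order of the scene view, the rack holds a tube, a pestle, a pestle, an **empty cell** at scene (408,218) / side (336,141), and a tube. The pestle with the black knob and white head on the mat is the only one that fits the description. Next I'll measure everything.

```bash
cat > h.py <<'E'
import numpy as np,cv2
from scipy.spatial.transform import Rotation as Ro
def ray(c,u,v,fish=False):
    x=np.array([(u-c["cx"])/c["fx"],(v-c["cy"])/c["fy"]]);
    if fish:
        r=np.linalg.norm(x); d=np.r_[np.sin(r)*x/max(r,1e-9),np.cos(r)]
    else: d=np.r_[x,1]
    R=np.array(c["R"]); return -R.T@np.array(c["t"]),R.T@(d/np.linalg.norm(d))
def plane(c,u,v,z,fish=False):
    o,d=ray(c,u,v,fish); return o+d*(z-o[2])/d[2]
def tri(*rs):
    A=sum(np.eye(3)-np.outer(d,d) for o,d in rs); b=sum((np.eye(3)-np.outer(d,d))@o for o,d in rs)
    p=np.linalg.solve(A,b); return p,[np.linalg.norm((np.eye(3)-np.outer(d,d))@(p-o)) for o,d in rs]
def blobs(m,amin=20):
    n,l,s,c=cv2.connectedComponentsWithStats(m.astype(np.uint8)); return [(tuple(c[i].round(1)),int(s[i,4]),s[i,:4].tolist()) for i in range(1,n) if s[i,4]>=amin]
def down(yaw): # tool x axis at angle yaw in world, z down
    R=np.array([[np.cos(yaw),np.sin(yaw),0],[np.sin(yaw),-np.cos(yaw),0],[0,0,-1]]).T.T
    return Ro.from_matrix(R).as_rotvec()
E
python3 - <<'E'
from h import *; import pickle
d=pickle.load(open("cam0.pkl","rb")); S,D=d["scene"],d["side"]
roi={"scene":(226,185,108,81),"side":(275,210,115,95)}
for n in roi:
    x,y,w,h=roi[n]; im=d[n]["pixels"][y:y+h,x:x+w].astype(int); c=d[n]; g=im.max(2)
    bl=blobs(g<60); wh=blobs((im.min(2)>(195 if n=="scene" else 170))|(im[:,:,0]>185),30)
    print(n,"bg",im[-8,30],[((b[0][0]+x,b[0][1]+y),b[1]) for b in bl],[((b[0][0]+x,b[0][1]+y),b[1]) for b in wh])
    for b in bl+wh: print(plane(c,b[0][0]+x,b[0][1]+y,.019))
print("hole",tri(ray(S,408.4,218),ray(D,335.9,141)))
f=108/400
sc=lambda x,y:(335+x*f,170+y*f); si=lambda x,y:(290+(x-400)*f,110+y*f)
for nm,a,b in [("st1",(165,66),(553,92)),("st2",(228,75),(562,52)),("tubeNear",(97,104),(544,182)),("tubefar",(344,142),(574,36))]:
    print(nm,tri(ray(S,*sc(*a)),ray(D,*si(*b))))
for n,p in [("TL",(52,125)),("TR",(382,170)),("BR",(376,222)),("BL",(40,172))]:
    print(n,[plane(S,*sc(*p),z) for z in (.07,.08)])
E
```

```text
scene bg [130 138 137] [((np.float64(265.7), np.float64(203.6)), 41), ((np.float64(238.9), np.float64(226.4)), 60)] []
[ 0.44967862 -0.2723908   0.019     ]
[ 0.56595188 -0.35948262  0.019     ]
side bg [123 137 141] [((np.float64(304.5), np.float64(270.1)), 120), ((np.float64(351.0), np.float64(293.9)), 129)] []
[ 0.44872883 -0.27181756  0.019     ]
[ 0.56304513 -0.36021079  0.019     ]
hole (array([0.61089527, 0.21605549, 0.07210656]), [np.float64(0.0017407461925737203), np.float64(0.0017407461925737413)])
st1 (array([0.57750737, 0.11189037, 0.18054577]), [np.float64(0.0007685027667185841), np.float64(0.0007685027667185411)])
st2 (array([0.59365394, 0.16434528, 0.18225212]), [np.float64(5.70324053003906e-06), np.float64(5.703240530032317e-06)])
tubeNear (array([0.56257989, 0.0586638 , 0.12652331]), [np.float64(0.0009332411625789113), np.float64(0.0009332411625787772)])
tubefar (array([0.62228364, 0.2696253 , 0.12432637]), [np.float64(0.0009468433176284998), np.float64(0.0009468433176285523)])
TL [array([0.52385101, 0.02672218, 0.07      ]), array([0.53525541, 0.02465388, 0.08      ])]
TR [array([0.60152717, 0.32286384, 0.07      ]), array([0.61203686, 0.31738439, 0.08      ])]
BR [array([0.66772678, 0.29682765, 0.07      ]), array([0.67747394, 0.2916481 , 0.08      ])]
BL [array([0.58848235, 0.00758834, 0.07      ]), array([0.59914229, 0.00574043, 0.08      ])]
```

Run:
```python
from h import *; import pickle
from workcell import bot
d=pickle.load(open("cam0.pkl","rb")); S,D,W=d["scene"],d["side"],d["wrist"]
f=.27
k=np.array([.4492,-.2721])
for c,p in [(S,(226+207*f,185+153*f)),(D,(280+236*f,215+127*f))]:
    q=plane(c,*p,.019)[:2]; print("head",q,np.linalg.norm(q-k),"axis",np.arctan2(*(k-q)[::-1]))
    ax=np.arctan2(*(k-q)[::-1])
T=Ro.from_rotvec(bot.current_tool_rot()).as_matrix(); p=np.array(bot.current_ee_pos())
R=np.array(W["R"]); cp=-R.T@W["t"]; print("cam in tool",T.T@(cp-p),"axis",T.T@R[2],"camx",T.T@R[0], "toolx",T[:,0])
for nm,pos,yaws in [("rack",(.608,.217,.42),(-.2758,-.2758+np.pi)),("rackplace",(.608,.217,.167),(-.2758,-.2758+np.pi)),("mat",(.4492,-.2721,.12),(ax+np.pi/2,ax-np.pi/2)),("matdown",(.4492,-.2721,.005),(ax+np.pi/2,ax-np.pi/2)),("matup",(.4492,-.2721,.45),(ax+np.pi/2,ax-np.pi/2))]:
    for y in yaws:
        q=bot.inverse_kinematics(pos,down(y)); print(nm,round(y,3),None if q is None else np.round(q,2))
```

```text
head [ 0.57303204 -0.21095958] 0.138103314792811 axis -2.682968212643108
head [ 0.56807217 -0.21751863] 0.13080412790956217 axis -2.7111472687545803
cam in tool [-0.00053172 -0.0696865  -0.17003173] axis [0.00097443 0.25462255 0.96704002] camx [ 9.99998876e-01  8.53613303e-04 -1.23239526e-03] toolx [ 0.32480519 -0.94577991 -0.00139913]
rack -0.276 [ 0.16  0.31  1.02 -0.    1.81  0.43]
rack 2.866 [ 0.16  0.31  1.02 -0.    1.81 -2.71]
rackplace -0.276 [ 0.16  0.37  1.43 -0.    1.33  0.43]
rackplace 2.866 [ 0.16  0.37  1.43 -0.    1.33 -2.71]
mat -1.14 [-0.77  0.12  1.83  0.    1.19  0.37]
mat -4.282 [-0.77  0.12  1.83  0.    1.19 -2.78]
matdown -1.14 [-0.77  0.3   1.88  0.    0.95  0.37]
matdown -4.282 [-0.77  0.3   1.88 -0.    0.95 -2.78]
matup -1.14 [-0.77 -0.01  1.32  0.    1.83  0.37]
matup -4.282 [-0.77 -0.01  1.32  0.    1.83 -2.78]
```

Run:
```python
from h import *; import pickle
from workcell import bot
def snap(n):
    c=bot.read_camera("wrist"); c["p"]=bot.current_ee_pos(); pickle.dump(c,open(n+".pkl","wb")); cv2.imwrite(f"pics/{n}.png",c["pixels"])
bot.goto((.608,.217,.33),down(-.2758)); snap("w_rack"); print(bot.current_clock())
bot.goto((.4492,-.2721,.15),down(-1.14)); snap("w_mat"); print(bot.current_clock())
a=[cv2.imread(f"pics/{n}.png")[:,70:570] for n in("w_rack","w_mat")]
cv2.imwrite("pics/w2.png",cv2.resize(np.hstack(a),(800,320)))
```

```text
3.275
5.2917
```

View pics/w_rack.png

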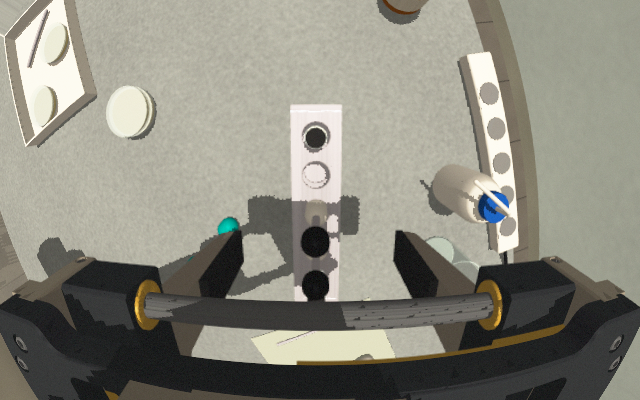

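View pics/w_mat.png

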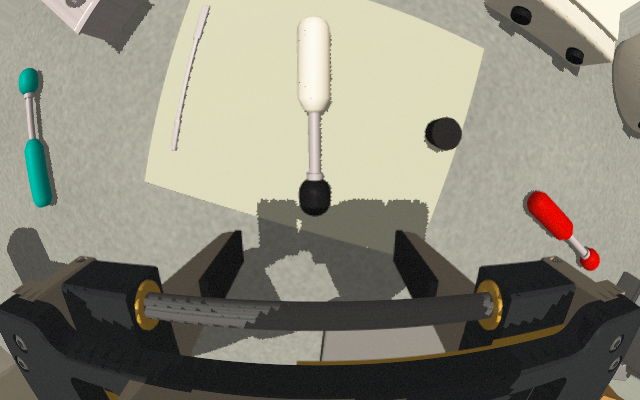

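The wrist views show the empty hole at (315,175), between the tube at (315,137) and the stored pestle knob at (315,241). On the mat, the knob is at (315,196) and the foot at (313,17).

Run:
```python
from h import *; import pickle
W=pickle.load(open("w_mat.pkl","rb")); im=W["pixels"].astype(int)
r=im[5:225,270:360]; hi,lo=r.max(2),r.min(2)
kb=[b for b in blobs(hi<60,200)]; wh=[b for b in blobs((r[:,:,0]>200),200)]
for n,bs in(("blk",kb),("wh",wh)):
    for b in bs:
        u,v=b[0][0]+270,b[0][1]+5; print(n,u,v,b[1:],plane(W,u,v,.019,True))
x,y=313.3,17
f=plane(W,x,y,.019,True); print("foot",f)
W=pickle.load(open("w_rack.pkl","rb")); g=cv2.cvtColor(W["pixels"],cv2.COLOR_BGR2GRAY)
c=cv2.HoughCircles(cv2.resize(g[100:225,270:360],None,fx=4,fy=4),cv2.HOUGH_GRADIENT,1,60,param1=120,param2=20,minRadius=44,maxRadius=66)
for u,v,rad in c[0][:6]: 
    u,v=u/4+270-.4,v/4+100-.4; p=plane(W,u,v,.0705,True); print("circ",u,v,rad/4,p, 2*np.linalg.norm(p-plane(W,u+rad/4,v,.0705,True)))
# rack edges row by row
for v in (115,155,175,190):
    row=W["pixels"][v].astype(int).min(1); xs=np.where(row[270:360]>185)[0]+270; 
    a,b=[plane(W,x,v,.0705,True) for x in(xs.min()-.5,xs.max()+.5)]; print(v,xs.min(),xs.max(),(a+b)/2,np.linalg.norm(a-b))
print(cv2.imwrite("pics/hole.png",cv2.resize(W["pixels"][95:225,260:370],None,fx=4,fy=4,interpolation=2)))
```

```text
blk 314.6 197.1 (928, [30, 175, 30, 36]) [ 0.44509806 -0.26995521  0.019     ]
wh 311.9 61.2 (2110, [30, 12, 25, 92]) [ 0.5663589  -0.21148272  0.019     ]
foot [ 0.60912885 -0.19321389  0.019     ]
circ 315.225 174.475 14.075 [0.60251341 0.21618269 0.0705    ] 0.03954763957437925
circ 315.975 134.475 13.525 [0.61898191 0.26986241 0.0705    ] 0.037248330664531724
115 290 341 [0.62584045 0.29629594 0.0705    ] 0.0713332616399984
155 291 341 [0.61116557 0.24248968 0.0705    ] 0.07098492653103426
175 291 341 [0.60336171 0.21525494 0.0705    ] 0.07180875898935747
190 291 340 [0.59670632 0.1946396  0.0705    ] 0.07114339636417591
True
```

View pics/hole.png

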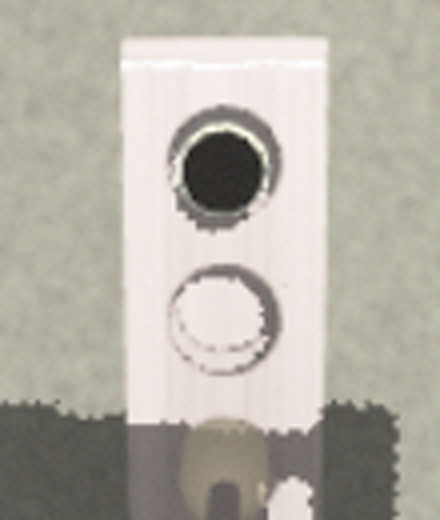

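The two sets of estimates agree to about 4 mm. I'll use the mean, and the head-to-knob length of 0.181 matches the expected 0.179. Now I'll grasp, lift, ease and regrip.

Run:
```python
from h import *; import pickle
from workcell import bot
rot=down(-1.133); x,y=.4473,-.2703
bot.set_gripper(.65)
bot.line_to((x,y,.03),rot,.15); bot.line_to((x,y,.0055),None,.06)
print("F",np.round(bot.current_contact_force(),1))
bot.set_gripper(0,45); print("open",bot.current_opening()*92)
bot.line_to((x,y,.06),None,.1); bot.hold(.2); print("open",bot.current_opening()*92,np.round(bot.current_contact_force(),2),np.round(bot.current_ft_torque(),3))
bot.line_to((x,y,.42),None,.22); bot.hold(.1); print(np.round(bot.current_ft_torque(),3),bot.current_clock())
for n in(30,24,20):
    bot.set_gripper(0,n); bot.hold(.5); print(n,np.round(bot.current_ft_torque(),3),np.round(bot.current_contact_force(),2),bot.current_opening()*92)
bot.hold(.8); print(np.round(bot.current_ft_torque(),3))
d={n:bot.read_camera(n) for n in("scene","side","wrist")}; pickle.dump(d,open("cam1.pkl","wb"))
print(bot.current_clock(),bot.current_ee_pos())
S,D=d["scene"]["pixels"],d["side"]["pixels"]
P=np.r_[x,y,.34]
def crop(c):
    q=np.array(c["R"])@P+c["t"]; u,v=int(c["fx"]*q[0]/q[2]+c["cx"]),int(c["fy"]*q[1]/q[2]+c["cy"]); print(u,v)
    return cv2.resize(c["pixels"][max(v-75,0):,max(u-50,0):][:150,:100],(400,600),interpolation=2)
cv2.imwrite("pics/hang.png",np.hstack([crop(d["scene"]),crop(d["side"])]))
```

```text
F [ 0.4 -0.5  0.2]
open 30.597309576454794
open 30.489516710043645 [ 0.06 -0.14 -1.15] [-0.117  0.198 -0.016]
[-0.128  0.226  0.026] 10.7583
30 [-0.041  0.068 -0.005] [-0.57  0.34 -2.13] 30.919672265562564
24 [-0.057 -0.016  0.03 ] [ 0.02 -0.73 -1.84] 31.069539931599053
20 [ 0.032 -0.017  0.079] [-0.52 -0.59 -2.17] 30.716869746344166
[ 0.003  0.05  -0.018]
13.8583 [ 0.44730424 -0.2702998   0.42000236]
258 126
298 188
```

View pics/hang.png

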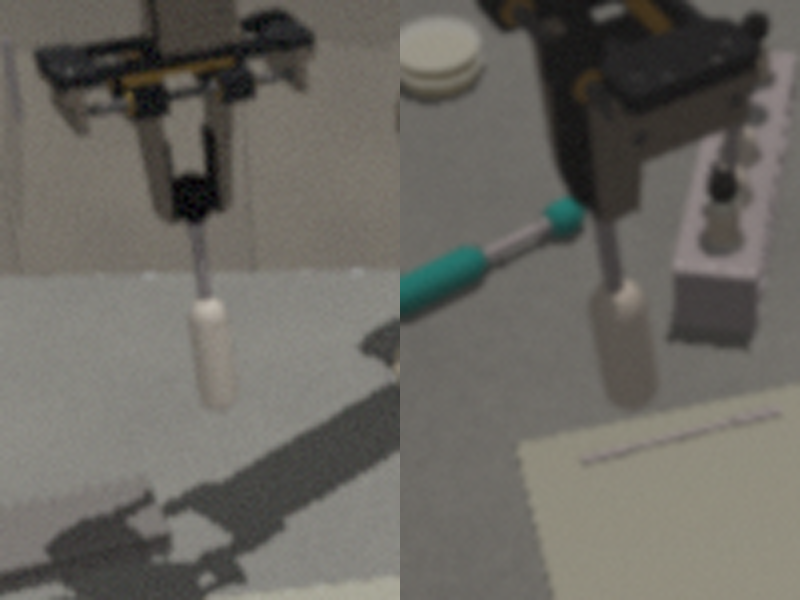

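It now hangs near plumb. I'll regrip, carry it above the empty cell, and measure it there in the same fixed cameras that gave the neighbours' positions, so the calibration bias cancels.

Run:
```python
from h import *; import pickle
from workcell import bot
bot.set_gripper(0,45)
bot.line_to((.606,.2165,.42),down(-.2758),.2); bot.hold(.5)
bot.line_to((.606,.2165,.30),None,.12) if 0 else None
print(np.round(bot.current_ft_torque(),3),bot.current_opening()*92)
d={n:bot.read_camera(n) for n in("scene","side")}; pickle.dump(d,open("cam2.pkl","wb"))
print(bot.current_clock(),bot.current_ee_pos())
P=np.r_[.606,.2165,.33]
def crop(c):
    q=np.array(c["R"])@P+c["t"]; u,v=int(c["fx"]*q[0]/q[2]+c["cx"]),int(c["fy"]*q[1]/q[2]+c["cy"]); print(u,v,u-40,v-60)
    return cv2.resize(c["pixels"][max(v-60,0):,max(u-40,0):][:120,:80],(400,600),interpolation=2)
cv2.imwrite("pics/over.png",cv2.convertScaleAbs(np.hstack([crop(d["scene"]),crop(d["side"])]),alpha=1.3))
```

```text
[-0.091 -0.037 -0.021] 30.505403813543914
17.3833 [0.60598914 0.21651361 0.41999628]
422 153 382 93
336 73 296 13
```

View pics/over.png

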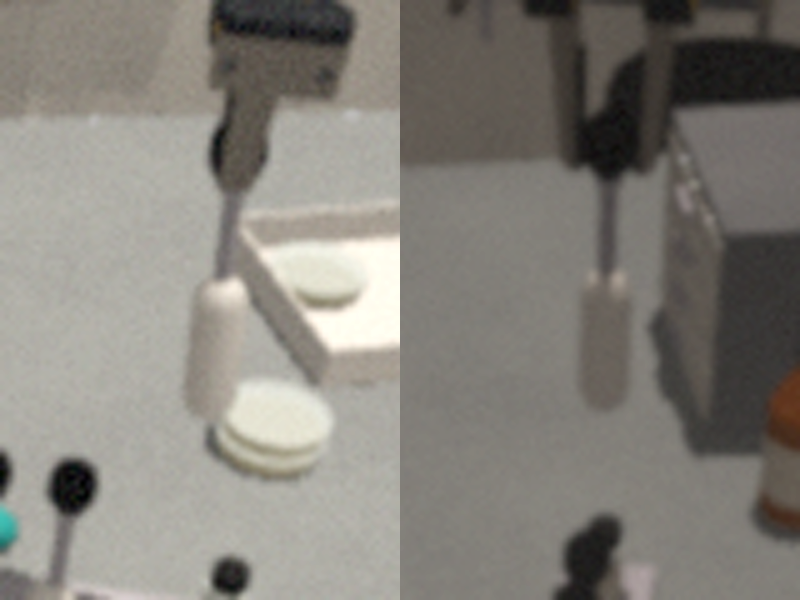

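```bash
cat > ax.py <<'E'
from h import *; import pickle
def axis(d,spec):
    """spec: cam -> list of (v0,v1,ucentre0,ucentre1,halfwidth) in px; edges by strongest gradient"""
    N=[];out={}
    for n,segs in spec.items():
        c=d[n]; im=cv2.GaussianBlur(c["pixels"],(3,3),.8).astype(float); pts=[]
        for v0,v1,u0,u1,hw in segs:
            for v in range(v0,v1+1):
                uc=u0+(u1-u0)*(v-v0)/(v1-v0); e=[]
                for s in(-1,1):
                    us=np.arange(uc+s*hw-2,uc+s*hw+2.01,.1)
                    g=sum(np.abs(np.gradient(np.interp(us,np.arange(640),im[v,:,k]))) for k in range(3))
                    g=cv2.GaussianBlur(g[None],(9,1),2)[0]; e.append((us*g**2).sum()/(g**2).sum())
                pts.append((np.mean(e),v))
        pts=np.array(pts); l=np.polyfit(pts[:,1],pts[:,0],1); res=np.std(pts[:,0]-np.polyval(l,pts[:,1]))
        a,b=pts[0,1],pts[-1,1]; o,d1=ray(c,np.polyval(l,a),a); _,d2=ray(c,np.polyval(l,b),b)
        nn=np.cross(d1,d2); nn/=np.linalg.norm(nn); N.append((nn,nn@o)); out[n]=(l,res)
    dirn=np.cross(N[0][0],N[1][0]); dirn/=dirn[2]
    def at(z): return np.linalg.solve(np.array([N[0][0],N[1][0],[0,0,1]]),[N[0][1],N[1][1],z])
    return dirn,at,out
E
python3 - <<'E'
from ax import *
d=pickle.load(open("cam2.pkl","rb"))
sx=lambda x:382+x/5-.4; sy=lambda y:int(93+y/5); tx=lambda x:296+(x-400)/5-.4; ty=lambda y:int(13+y/5)
for nm,sp in (("both",{"scene":[(sy(195),sy(265),sx(231),sx(226.5),1.7),(sy(300),sy(385),sx(219),sx(210),5.2)],
  "side":[(ty(190),ty(255),tx(607),tx(606),1.7),(ty(295),ty(385),tx(606),tx(605),5)]}),
  ):
    dr,at,o=axis(d,sp); print(nm,dr,"knob",at(.4335),"foot",at(.2545),o)
f=.27
k=[tri(ray(d["scene"],382+238/5-.4,93+150/5-.4),ray(d["side"],296+210/5-.4,13+146/5-.4))]; print("knob tri",k)
print("foot tri",tri(ray(d["scene"],sx(207),93+412/5-.4),ray(d["side"],tx(606),13+406/5-.4)))
# jaw axis and tool y
R=Ro.from_rotvec(down(-.2758)).as_matrix(); print("in tool x,y tilt:",R[:,0]@dr,R[:,1]@dr)
E
```

```text
both [-0.02056625 -0.07608038  1.        ] knob [0.6068633  0.21655193 0.4335    ] foot [0.61054466 0.23017032 0.2545    ] {'scene': (array([-1.33582583e-01,  4.45736421e+02]), np.float64(0.31128711839369305)), 'side': (array([-2.06574367e-02,  3.38211294e+02]), np.float64(0.07834211660695194))}
knob tri [(array([0.60720743, 0.21587213, 0.43085382]), [np.float64(0.0008167568563215903), np.float64(0.0008167568563215663)])]
foot tri (array([0.61195908, 0.23121866, 0.25323208]), [np.float64(0.0011701285446762035), np.float64(0.001170128544676054)])
in tool x,y tilt: 0.00092896101688187 0.07880566125354806
```

The tilt is 0.079 rad, purely about the jaw axis (0.001 across it). The held knob, seen by the fixed cameras, matches the robot pose to 1 mm. I'll correct the tilt, lower until the foot is just above the hole, and look.

```bash
cat > pl.py <<'E'
from h import *
def pose(K,tilt):
    R=Ro.from_rotvec(down(-.2758)).as_matrix(); R=(Ro.from_rotvec(R[:,0]*tilt)).as_matrix()@R
    return np.array(K)-R@[0,0,-.0135],Ro.from_matrix(R).as_rotvec(),R
E
python3 - <<'E'
from pl import *; import pickle
from workcell import bot
R0=Ro.from_rotvec(down(-.2758)).as_matrix(); dr=np.array([-.0206,-.0761,1])
t=min((.081,-.081),key=lambda a:np.linalg.norm((Ro.from_rotvec(R0[:,0]*a).apply(dr))[:2])); print("tilt",t)
p,r,_=pose((.6068,.2174,.4335),t); bot.line_to(p,r,.05)
p,r,_=pose((.6068,.2174,.268),t); bot.line_to(p,None,.12); bot.hold(.3)
d={n:bot.read_camera(n) for n in("scene","side")}; pickle.dump(d,open("cam3.pkl","wb"))
print(bot.current_clock(),bot.current_ee_pos(),np.round(bot.current_contact_force(),2))
P=np.r_[.6068,.2174,.17]
def crop(c):
    q=np.array(c["R"])@P+c["t"]; u,v=int(c["fx"]*q[0]/q[2]+c["cx"]),int(c["fy"]*q[1]/q[2]+c["cy"]); print(u,v,u-40,v-60)
    return cv2.resize(c["pixels"][max(v-60,0):,max(u-40,0):][:120,:80],(400,600),interpolation=2)
cv2.imwrite("pics/above.png",cv2.convertScaleAbs(np.hstack([crop(d["scene"]),crop(d["side"])]),alpha=1.3))
E
```

```text
tilt -0.081
19.5667 [0.60653399 0.2163845  0.25462836] [ 0.25 -0.36 -2.08]
413 195 373 135
335 117 295 57
```

View pics/above.png

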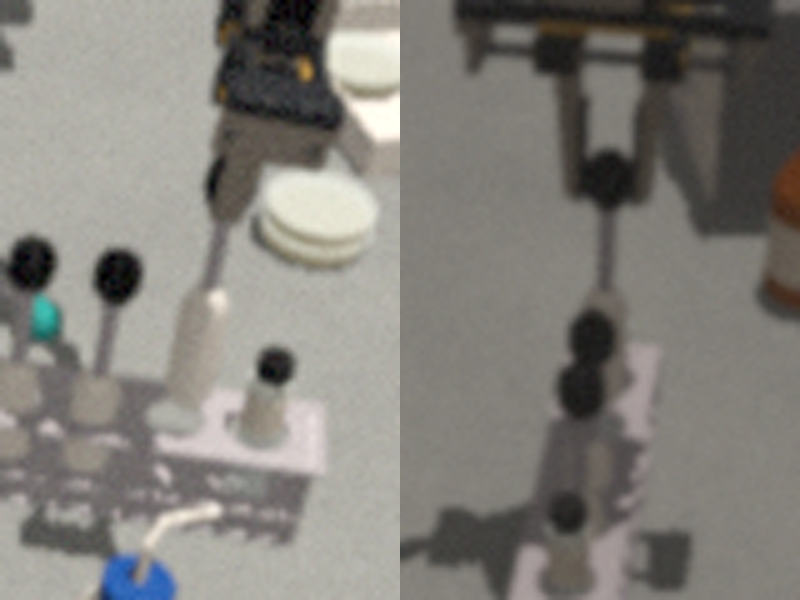

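Run:
```python
from ax import *
d=pickle.load(open("cam3.pkl","rb"))
X={"scene":(373,135),"side":(295,57)}
u=lambda n,x:X[n][0]+x/5-.4; v=lambda n,y:int(X[n][1]+y/5)
sp={"scene":[(v("scene",232),v("scene",275),u("scene",219),u("scene",211),1.7),(v("scene",310),v("scene",385),u("scene",202),u("scene",191),4.8)],
"side":[(v("side",215),v("side",275),u("side",606),u("side",605),1.7),]}
dr,at,o=axis(d,sp); print(dr,"knob",at(.268),"foot",at(.089),"hole lvl",at(.07),o)
R=Ro.from_rotvec(down(-.2758)).as_matrix(); print("tool tilt",R[:,0]@dr,R[:,1]@dr)
def proj(c,P):
    q=np.array(c["R"])@P+c["t"]; return np.array([c["fx"]*q[0]/q[2]+c["cx"],c["fy"]*q[1]/q[2]+c["cy"]])
for n in X:
    for P in [(.6068,.2174,.07),(.6068,.2174,.089),(.6068,.2174,.268),(.5773,.1119,.181),(.5773,.1119,.10)]:
        q=proj(d[n],np.array(P)); print(n,P,"crop",((q-X[n]+.4)*5).round(0))
a=cv2.imread("pics/above.png")
cv2.imwrite("pics/zoom.png",cv2.resize(a[270:480,90:340],(750,630))[:600])
```

```text
[-0.13754203  0.04246866  1.        ] knob [0.84314227 0.12287207 0.268     ] foot [0.8677623  0.11527019 0.089     ] hole lvl [0.8703756  0.11446328 0.07      ] {'scene': (array([-2.10401863e-01,  4.54563511e+02]), np.float64(0.3652607276713302)), 'side': (array([-4.44353486e-02,  4.20667108e+02]), np.float64(0.3684714411574539))}
tool tilt -0.14390892288509652 -0.003408662555036212
scene (0.6068, 0.2174, 0.07) crop [177. 417.]
scene (0.6068, 0.2174, 0.089) crop [182. 396.]
scene (0.6068, 0.2174, 0.268) crop [231. 180.]
scene (0.5773, 0.1119, 0.181) crop [ 34. 266.]
scene (0.5773, 0.1119, 0.1) crop [ 20. 360.]
side (0.6068, 0.2174, 0.07) crop [199. 421.]
side (0.6068, 0.2174, 0.089) crop [200. 400.]
side (0.6068, 0.2174, 0.268) crop [206. 176.]
side (0.5773, 0.1119, 0.181) crop [183. 390.]
side (0.5773, 0.1119, 0.1) crop [181. 488.]
```

View pics/zoom.png

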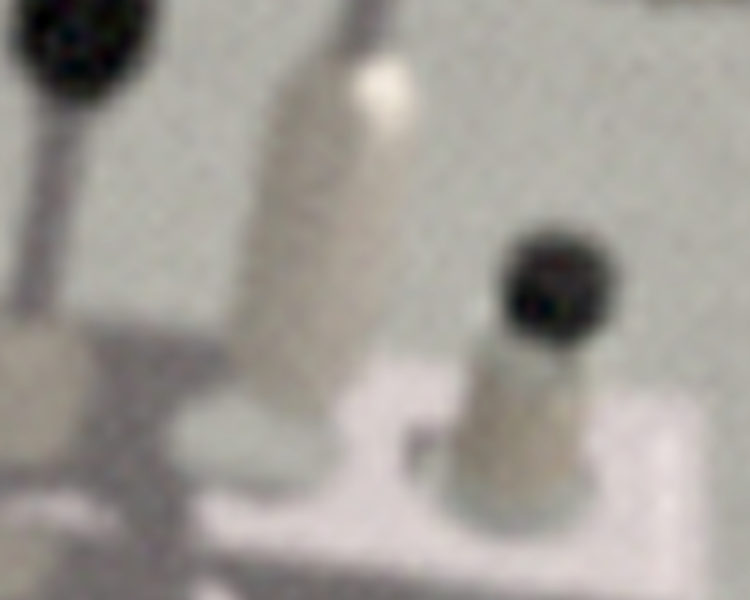

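Run:
```python
from ax import *
d=pickle.load(open("cam3.pkl","rb"))
X={"scene":(373,135),"side":(295,57)}
u=lambda n,x:X[n][0]+x/5-.4; v=lambda n,y:int(X[n][1]+y/5)
for sc in ([(v("scene",232),v("scene",275),u("scene",219),u("scene",211),1.7),(v("scene",310),v("scene",385),u("scene",204),u("scene",190),5.2)],[(v("scene",310),v("scene",385),u("scene",204),u("scene",190),5.2)]):
  sp={"scene":sc,"side":[(v("side",215),v("side",280),u("side",206),u("side",205),1.7)]}
  dr,at,o=axis(d,sp); print(dr,"knob",at(.268),"foot",at(.089),"hole lvl",at(.07),o)
  R=Ro.from_rotvec(down(-.2758)).as_matrix(); print("tool tilt",R[:,0]@dr,R[:,1]@dr)
h=[ray(d["scene"],u("scene",174.5),135+416.7/5-.4)]; print("hole scene on z.0705",plane(d["scene"],u("scene",174.5),135+416.7/5-.4,.0705))
c0=pickle.load(open("cam0.pkl","rb"))["side"]; print("hole side",plane(c0,335.9,141,.0705))
print("knob side",plane(d["side"],u("side",208),57+180/5-.4,.268))
```

```text
[ 0.00237029 -0.01338778  1.        ] knob [0.60801639 0.21694653 0.268     ] foot [0.6075921  0.21934294 0.089     ] hole lvl [0.60754707 0.21959731 0.07      ] {'scene': (array([-2.10537490e-01,  4.54694832e+02]), np.float64(0.13650276474390766)), 'side': (array([-3.42776235e-02,  3.39403046e+02]), np.float64(0.03203934397479636))}
tool tilt 0.005926423725905134 0.012236354729129411
[-0.00108546 -0.03299812  1.        ] knob [0.60752818 0.21417611 0.268     ] foot [0.60772248 0.22008277 0.089     ] hole lvl [0.6077431  0.22070973 0.07      ] {'scene': (array([-1.83232705e-01,  4.49081561e+02]), np.float64(0.1016083315968629)), 'side': (array([-3.42776235e-02,  3.39403046e+02]), np.float64(0.03203934397479636))}
tool tilt 0.007941503330120567 0.03204663007415691
hole scene on z.0705 [0.60683895 0.21533818 0.0705    ]
hole side [0.61168365 0.21551331 0.0705    ]
knob side [0.60712488 0.21241999 0.268     ]
```

Residual tilt is about 0.018 and the foot is about 3 mm too far in +y. I'll trim both and lower in force-guarded steps.

```bash
cat > lower.py <<'E'
from pl import *
from workcell import bot
def favg(n=4):
    f=[]
    for _ in range(n): bot.hold(.03); f.append(bot.current_contact_force())
    return np.mean(f,0)
def lower(K,tilt,zend,step=.01):
    K=np.array(K,float); f0=favg(); print("f0",f0.round(2))
    while K[2]>zend+1e-6:
        K[2]=max(K[2]-step,zend); p,r,_=pose(K,tilt); bot.line_to(p,r,.06)
        f=favg()-f0; print(K.round(4),f.round(1),round(bot.current_clock(),1))
        if f[2]>5: print("contact"); break
        if np.linalg.norm(f[:2])>2: K[:2]+=f[:2]*.0003
    return K,f0
E
python3 - <<'E'
from lower import *
p,r,_=pose((.6074,.2166,.268),-.099); bot.line_to(p,r,.03)
K,f0=lower((.6074,.2166,.268),-.099,.208)
E
```

```text
f0 [ 0.37  0.18 -2.07]
[0.6074 0.2166 0.258 ] [-0.  -0.5 -0. ] 20.4
[0.6074 0.2166 0.248 ] [-0.2 -0.3 -0.1] 20.9
[0.6074 0.2166 0.238 ] [-0.5 -0.6 -0.4] 21.3
[0.6074 0.2166 0.228 ] [-0.4 -0.3 -0.2] 21.8
[0.6074 0.2166 0.218 ] [-0.6 -0.1  0.4] 22.2
[0.6074 0.2166 0.208 ] [-0.1 -0.3  0. ] 22.6
```

The foot is through the top guide with no contact. I'll continue to the floor.

Run:
```python
from lower import *
K,f0=lower((.6074,.2166,.208),-.099,.188,.005)
if K[2]<.1885: 
    K,f0=lower(K,-.099,.174,.0015)
print(K,bot.current_ee_pos(),bot.current_opening()*92,bot.current_clock(),np.round(bot.current_ft_torque(),3))
```

```text
f0 [ 0.33 -0.3  -2.52]
[0.6074 0.2166 0.203 ] [-0.4  0.1  0.6] 23.2
[0.6074 0.2166 0.198 ] [-0.4  0.6  0.3] 23.6
[0.6074 0.2166 0.193 ] [-0.2  0.6  0.4] 23.9
[0.6074 0.2166 0.188 ] [-0.3  0.5  0.4] 24.3
f0 [ 0.12  0.1  -2.71]
[0.6074 0.2166 0.1865] [ 0.2 -0.1  0.7] 24.8
[0.6074 0.2166 0.185 ] [ 0.1 -0.2  0.9] 25.2
[0.6074 0.2166 0.1835] [-0.1 -0.3  4.1] 25.6
[0.6074 0.2166 0.182 ] [-1.3  0.1  9.5] 26.0
contact
[0.6074 0.2166 0.182 ] [0.60780239 0.215532   0.17049534] 30.99864284225264 25.9833 [-0.05   0.328 -0.007]
```

The foot met the floor at knob z ≈ 0.183, level with the stored knobs at 0.181–0.182. I'll ease the grip, release and retreat.

Run:
```python
from pl import *; import pickle
from workcell import bot
bot.set_gripper(0,15); bot.hold(.2); bot.set_gripper(.48,15); bot.hold(.2); print(bot.current_opening()*92,np.round(bot.current_contact_force(),2))
p=np.array(bot.current_ee_pos()); bot.line_to(p+[0,0,.06],None,.08); print(np.round(bot.current_contact_force(),2))
bot.line_to(p+[0,0,.2],None,.2); bot.goto((.42,-.05,.42),down(-.2758)); bot.hold(.5)
d={n:bot.read_camera(n) for n in("scene","side")}; pickle.dump(d,open("cam4.pkl","wb")); print(bot.current_clock())
def crop(n,x,y,w,h): return cv2.resize(d[n]["pixels"][y:y+h,x:x+w],(400,300),interpolation=2)
cv2.imwrite("pics/final.png",cv2.convertScaleAbs(np.vstack([np.hstack([crop("scene",335,170,108,81),crop("side",290,110,108,81)]),np.hstack([crop("scene",200,130,280,210),crop("side",220,100,280,210)])]),alpha=1.3))
```

```text
44.00865773474035 [0.21 0.77 0.02]
[ 0.04 -0.51 -0.02]
30.5917
```

View pics/final.png

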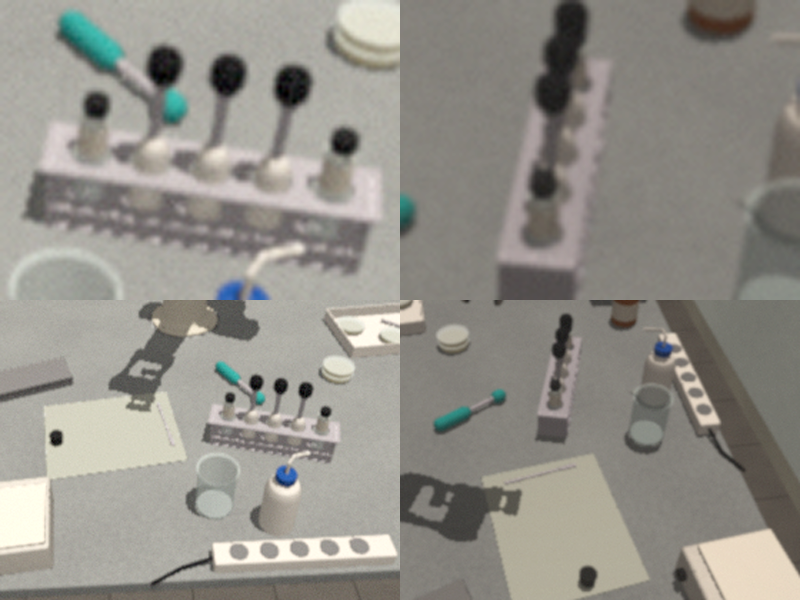

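The pestle stands in cell 4, with its knob in line and level with its neighbours. Everything else is where it was.

```bash
python3 -c "
from workcell import bot
bot.job_done(); print(bot.current_clock())"
```

```text
the job is handed in; nothing more can be done
the job is handed in; nothing more can be done
```

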